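# Pack two plaster castings and close the packing case

## Task

From the row of three castings along the front edge of the table, pack the toad and the smaller of the two cocoons in the open plywood case: the cocoon lying in the long bay, the toad on its feet in the short bay beside the latch. Then lay the lid in its recess so that it sits level and flush with the rim, and turn the wooden latch in over the lid as far as it goes. Leave the big cocoon, and the owl behind the lid, undisturbed.

Things in the scene. Friction and masses are not known exactly. Their poses are not given: they have to be found in the camera images.
- case: open plywood packing case, fixed, 140 x 192 mm outside (x, y), rim 60 mm high; latch at its +y end. Origin: centre of the underside, on the table; z up. Floor 6 mm thick, inside 108 x 160 mm up to a ledge at 52 mm height; above it a recess of 128 x 180 mm, 8 mm deep, takes the lid. A 4 mm divider at y = +6 mm, top at 28 mm height, splits it in a long and a short bay
- long_bay (a point): centre of the floor of the case's long bay, 6 mm above the table (84 mm along the case's y, from -80 to +4 mm; 108 mm along x), axes as the case
- short_bay (a point): centre of the floor of the case's short bay, 6 mm above the table (72 mm along the case's y, from +8 to +80 mm; 108 mm along x), axes as the case
- lid: loose plywood lid, 120 x 172 x 8 mm (x, y, z), 4 mm play all round in the case's recess, same either way round. Origin: centre of the underside. On top, in the middle, a wooden bar handle 60 mm long along y, 14 mm wide, its top 26 mm above the lid's top
- lid_handle (a point): centre of the lid's bar handle, 20 mm above the lid's top, 28 mm above its underside; axes as the lid
- latch (a joint): angle of the latch: 0 = closed, pointing from its pivot to the case's -y, over the lid; it grows as the latch opens, clockwise seen from above (at pi/2 it points to the case's -x, just clear of the lid), up to 2.7. It stays where it is left
- latch_pivot (a point): the latch's pivot, 104 mm from the case's centre along the case's +y, at the underside of the latch, 61.5 mm above the table; axes as the case. The latch is a wooden bar 16 mm wide and 8 mm thick that reaches 52 mm from the pivot, level
- latch_peg (a point): middle of the round upright peg (12 mm in diameter, 24 mm high, top 93.5 mm above the table) that stands on the latch 42 mm from its pivot; take or push it here
- frog: loose white plaster toad, 60 x 56 x 31 mm (x, y, z), goes in the short bay. Origin: centre of the underside, z up
- small_cocoon: loose white knit-textured plaster cocoon lying on its side, the smaller of two: 74 mm long along x, 45 mm wide along y, 41 mm high; goes in the long bay. Origin: centre of the underside
- small_cocoon_mid (a point): middle of the small cocoon, 20.5 mm above its underside
- big_cocoon: bystander: the bigger cocoon, 95 mm long along x, 57 mm wide, 52 mm high. Origin: centre of the underside
- owl: bystander: plaster owl standing between the case and the lid, towards the back, 46 x 55 x 60 mm, origin at the centre of the underside
Things that resemble listed ones, but are neither listed nor needed, are in the scene too. What is shaped like the frog but green or turquoise is not meant.

How it is judged:
On the way, in this order (a step that is already met when the one before it is completed fails the run):
1. the toad lies in the short bay and the small cocoon in the long bay (y of frog in the frame of short_bay between -0.036 and 0.036 m and x of frog in the frame of short_bay between -0.054 and 0.054 m and z of frog in the frame of short_bay between -0.004 and 0.008 m and angle between frog's own z axis and vertical below 0.3 rad and y of small_cocoon_mid in the frame of long_bay between -0.042 and 0.042 m and x of small_cocoon_mid in the frame of long_bay between -0.054 and 0.054 m and z of small_cocoon_mid in the frame of long_bay between 0.012 and 0.036 m), for 0.2 s.
2. the lid lies level in its recess (z of lid in the frame of case between 0.049 and 0.055 m and x of lid in the frame of case between -0.008 and 0.008 m and y of lid in the frame of case between -0.008 and 0.008 m and angle between lid's own z axis and vertical below 0.03 rad), for 0.2 s.
3. the latch is turned in over the lid (value of joint latch below 0.12 rad), for 0.2 s.
At the end, for the whole second after the job is handed in: toad upright (0.3 rad) on the short bay's floor, small cocoon on the long bay's floor (middle 12-36 mm above it); lid level (0.03 rad), its underside within 3 mm of the ledge, at rest; latch within 0.12 rad of closed; big cocoon and owl upright within 25 mm of their starts (all of step 1 and all of step 2 and value of joint latch below 0.12 rad and linear speed of lid below 0.02 m/s and not (distance of any of big_cocoon, owl from where it was at the start of the episode above 0.025 m or angle between any of big_cocoon, owl's own z axis and vertical above 0.4 rad)); the robot touches nothing.
It fails at once if the big cocoon or the owl is shifted by more than 25 mm or tipped over (distance of any of big_cocoon, owl from where it was at the start of the episode above 0.025 m or angle between any of big_cocoon, owl's own z axis and vertical above 0.4 rad).
It also fails if it takes over 72 s, if anything falls off the work surface, if the arm or the gripper's body presses on something with over 40 N, if the wrist force passes 120 N, or if a joint passes its speed limit or range.

## Robot

A 6-joint arm with a two-finger parallel gripper is mounted at the origin on a cart in front of the work surface, level with it; the furniture and walls round the work are solid. World frame = base frame: x ahead of the robot, y to its left, z up, the work surface at z = 0. Lengths are in m, angles in rad, forces in N, time in s.
With the tool pointing down it reaches from about 0.375 to 0.9 m from the base axis. Payload 3.1 kg.
Tool frame: the origin (TCP) lies midway between the tips of the shut fingers; the grasp point (between the pads) lies 19 mm behind it; z points along the fingers, y is the line along which they close (so a half turn about z gives the same grasp; the last joint's range is limited). The gripper opens to 87 mm and grips with 3 to 60 N. Pads are 19 mm wide; open, the fingers measure 117 mm over their backs; the gripper's body (75 mm by 190 mm) begins 51 mm behind the grasp point.
Start: joints at [1.161, 0.527, 1.433, -0, 1.181, -0.178], TCP at [0.144, 0.608, 0.223] pointing down, gripper open.
Joint ranges: [-3.08, 3.08], [-0.75, 2.2], [0.22, 2.44], [-1.43, 4.57], [0, 2.65], [-2.85, 2.85]. Speed limits (rad/s): [2.79, 2.79, 3.14, 3.14, 3.14, 3.14].

## Interface

Orientations are given as a unit quaternion [x, y, z, w].
In Python, from rig import robot gives the robot as it stands.
- The arm moves only by the shell command python3 -m jog 'ROWS' [FORCE]. ROWS is a JSON object of lists of equal length, an entry for each row: "dp": the shift along the tool's x, y, z in mm, a list of three; "delta_rot": the turn, a rotation vector about the tool's x, y, z in rad, a list of three; "gripper": the opening, from -1 (shut) to 1 (fully open). A call has 1 to 12 rows; each row is the pose to reach, as a shift and turn from the pose commanded when the call began, along the tool's axes at that moment; what a row does not reach only later rows make up. A row lasts 1/10 s, in which the tool goes at most 50 mm and 8.59 degrees, less where a joint would pass 70% of its speed; a pose out of reach is approached as far as the arm can. A call with a gripper value outside its range is refused whole. The fingers move at their own pace and stop on an object; FORCE is the grip in N (left out, the last holds). Time passes only in rows, so rows that repeat a pose let the fingers close. It gives the time, the measured TCP pose, the force, the opening and the grip force at its end, in the units of the state.
- robot.get_obs(): the state, without advancing time (a new reading comes with each control period).
- robot.camera(name): name is "scene" or "top" or "wrist"; returns the picture (420x560x3 uint8, red, green, blue); there is no depth.
- robot.camera_model(name): a dict with "fx", "fy", "cx", "cy" (pixels), "xyz" and "orientation" of the camera in the world; the wrist camera has in their place "T_tool_cam" (4x4, takes a point from camera to tool coordinates, whose origin is the TCP and whose axes are the flange's). Camera axes: x right, y down, z forward; pixel columns grow to the right and rows downward; lengths in m; the calibration is good to about 2 mm. A picture is of the moment at which its call begins: read the wrist's pose just before it. camera_model takes no time and is no camera call.
- robot.hand_in(): hands the job in; it is judged then, once.
Trained networks look in the newest picture that a camera, given by its name, has taken for a name from the list of things; names that differ only in an ending like _2 or _b are one class to them, and where a whole thing is asked for, a point or a joint stands for the part that bears it (a point fixed in the world has none). Each returns a list of dicts, best first, with "score" (0 to 1); they miss things now and then, are a little off and sometimes report something else, mostly with a low value. They report only what shows in the picture. A call takes as long as a camera call. They do not tell look-alikes from the thing itself.
- robot.search_frame(name, camera): "rect" ([left, top, right, bottom] in pixels, round what is visible of it).
The state is a dict: "time": time; "q": joint angles; "joint_velocities": joint speeds; "joint_torque": joint torques, N m; "position": TCP position; "tool_rot": TCP orientation; "ft_force": force on the tool from outside, world axes, zero at the start; "moment": the same for the moment, N m; "grip_width": finger opening in m; "grip_force": force on a finger pad.
Only numpy, scipy, OpenCV 4.12 (cv2) and the standard library are available. Lean on these libraries where they do the work, as an engineer would, in place of code of your own. Each camera call takes 0.05 s, during which the arm holds its last target. There are 200 camera calls.

## Working session

There is one attempt and no reset: what is moved stays moved. The work goes in short steps, Python scripts to look and compute and a shell command to move; the robot and the scene stay as the last step left them, time stands still between calls to the robot, and variables do not carry over. Pictures are saved under pics/ and viewed, at most 10 in all, crops included, and the job is handed in when it is done.

```bash
mkdir -p pics; ls
python3 - <<'E'
from rig import robot
import cv2, numpy as np
o=robot.get_obs(); print({k:np.round(v,3).tolist() for k,v in o.items()})
for c in("top","scene"):
    im=robot.camera(c); cv2.imwrite(f"pics/{c}0.png",im[:,:,::-1]); print(c,robot.camera_model(c))
    for n in("case","lid","lid_handle","latch_peg","latch","frog","small_cocoon","big_cocoon","owl"):
        print(n,[(np.round(d["rect"]).tolist(),round(d["score"],2)) for d in robot.search_frame(n,c)[:4]])
print(robot.camera_model("wrist"))
E
```

```text
pics
{'time': 0.0, 'q': [1.16, 0.528, 1.434, 0.0, 1.181, -0.179], 'joint_velocities': [0.001, -0.0, -0.001, 0.001, -0.002, 0.001], 'joint_torque': [0.0, -44.004, -17.659, 0.063, 0.058, -0.0], 'position': [0.143, 0.608, 0.222], 'tool_rot': [0.116, 0.993, -0.001, -0.0], 'ft_force': [-0.399, 0.877, -0.367], 'moment': [-0.0, 0.002, -0.047], 'grip_force': 0.0, 'grip_width': 0.087}
top {'fx': 438.1874873578362, 'fy': 438.1874873578362, 'cx': 278.882823010392, 'cy': 206.16859327772198, 'xyz': array([0.47250057, 0.26861599, 1.12712395]), 'orientation': array([-0.69928139,  0.71247337, -0.04660406,  0.03486112])}
case [([261.0, 166.0, 350.0, 235.0], 0.8)]
lid [([161.0, 223.0, 233.0, 271.0], 0.57)]
lid_handle [([155.0, 222.0, 227.0, 271.0], 0.73)]
latch_peg [([260.0, 169.0, 351.0, 238.0], 0.59), ([261.0, 204.0, 271.0, 235.0], 0.53)]
latch [([260.0, 207.0, 270.0, 231.0], 0.53)]
frog [([311.0, 139.0, 334.0, 156.0], 0.91), ([250.0, 266.0, 280.0, 290.0], 0.82), ([183.0, 175.0, 209.0, 201.0], 0.61)]
small_cocoon [([261.0, 169.0, 351.0, 234.0], 0.18)]
big_cocoon [([301.0, 261.0, 320.0, 294.0], 0.85)
[... 685 characters left out ...]
268.0, 224.0, 288.0, 241.0], 0.44), ([250.0, 170.0, 350.0, 260.0], 0.24)]
big_cocoon [([340.0, 249.0, 380.0, 288.0], 0.72), ([266.0, 223.0, 286.0, 244.0], 0.62)]
owl [([206.0, 219.0, 235.0, 246.0], 0.55), ([270.0, 223.0, 289.0, 242.0], 0.44)]
{'fx': 348.4617375433225, 'fy': 348.4617375433225, 'cx': 280.0851211061209, 'cy': 221.57464137660781, 'T_tool_cam': array([[ 1.70822902e-03, -9.52574933e-01, -3.04299326e-01,
         8.40628325e-02],
       [ 9.99997253e-01,  1.13876639e-03,  2.04885111e-03,
        -6.47784444e-04],
       [-1.60515837e-03, -3.04301989e-01,  9.52574261e-01,
        -1.62575236e-01],
       [ 0.00000000e+00,  0.00000000e+00,  0.00000000e+00,
         1.00000000e+00]])}
```

Run:
```python
import cv2
a=cv2.imread("pics/top0.png")[120:320,140:400]; cv2.imwrite("pics/top0c.png",cv2.resize(a,(780,600),interpolation=cv2.INTER_CUBIC))
```

```text
(no output)
```

View pics/top0c.png

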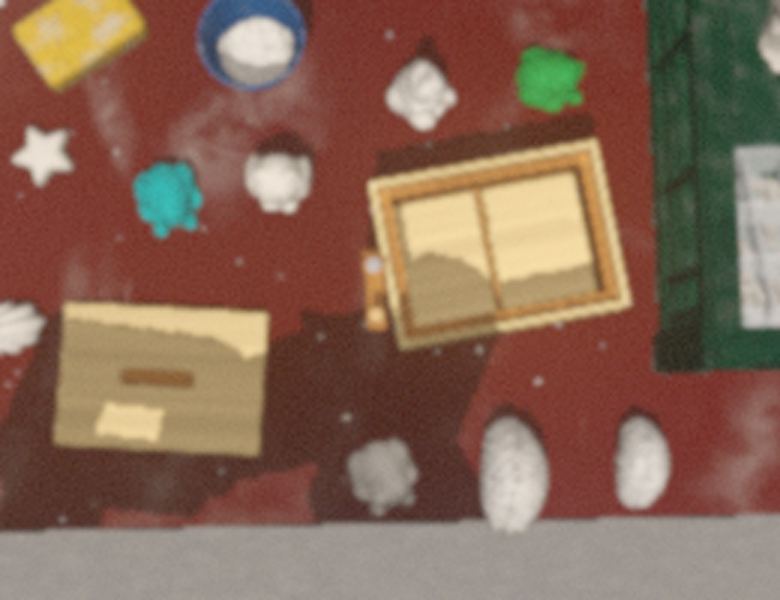

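View pics/scene0.png

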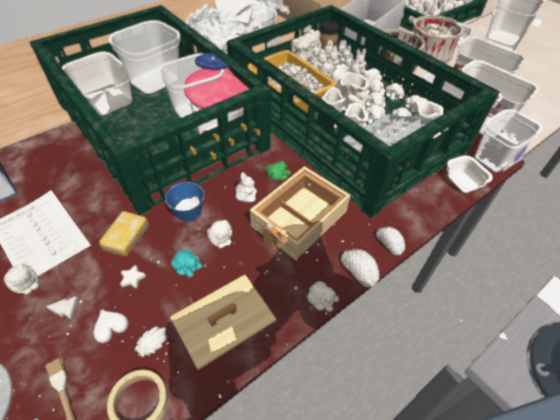

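The top view (crop x3) shows the following:
- **Case:** its corners are at crop pixels (370,182), (597,138), (631,302) and (402,347). The latch points towards -x, with its pivot near (373,264) and the peg near (377,316).
- **Castings:** the white toad is at (382,475), the big cocoon at (514,473) and the small cocoon at (642,462).
- **Lid:** it lies at the left, with its handle at (157,378). The owl is at (278,180).

```bash
cat > h.py <<'E'
from rig import robot
import numpy as np, cv2
from scipy.spatial.transform import Rotation as R
def cam(name):
    m=robot.camera_model(name)
    K=np.array([[m["fx"],0,m["cx"]],[0,m["fy"],m["cy"]],[0,0,1]])
    if "T_tool_cam" in m:
        o=robot.get_obs(); T=np.eye(4); T[:3,:3]=R.from_quat(o["tool_rot"]).as_matrix(); T[:3,3]=o["position"]
        T=T@m["T_tool_cam"]
    else:
        T=np.eye(4); T[:3,:3]=R.from_quat(m["orientation"]).as_matrix(); T[:3,3]=m["xyz"]
    return K,T
def ray(px,z,KT):
    K,T=KT; px=np.atleast_2d(px).astype(float)
    d=np.c_[px,np.ones(len(px))]@np.linalg.inv(K).T@T[:3,:3].T
    return T[:3,3]+d*((z-T[2,3])/d[:,2])[:,None]
def proj(P,KT):
    K,T=KT; c=(np.atleast_2d(P)-T[:3,3])@T[:3,:3]@K.T
    return c[:,:2]/c[:,2:]
def obj(local,x,y,yaw):
    c,s=np.cos(yaw),np.sin(yaw); l=np.atleast_2d(local).astype(float)
    return np.c_[x+c*l[:,0]-s*l[:,1],y+s*l[:,0]+c*l[:,1],l[:,2]]
def go(p,closing_yaw=None):
    """dp (mm) and rotvec from the measured pose to TCP p, pointing down, fingers closing along closing_yaw"""
    o=robot.get_obs(); Rc=R.from_quat(o["tool_rot"]); p=np.array(p,float)
    dp=Rc.inv().apply(p-o["position"])*1000
    out=[np.round(dp,1).tolist()]
    ya=Rc.apply([0,1,0]); cur=np.arctan2(ya[1],ya[0])
    if closing_yaw is None: closing_yaw=cur
    d=(closing_yaw-cur+np.pi/2)%np.pi-np.pi/2; yw=cur+d
    y=np.array([np.cos(yw),np.sin(yw),0]); z=np.array([0,0,-1.]); x=np.cross(y,z)
    rv=(Rc.inv()*R.from_matrix(np.c_[x,y,z])).as_rotvec()
    out+=[np.round(rv,3).tolist(),"t=%.1f"%o["time"],"tcp",np.round(o["position"],4).tolist(),"q6 %.2f"%o["q"][5],"F",np.round(o["ft_force"],1).tolist(),"w %.4f gf %.1f"%(o["grip_width"],o["grip_force"])]
    print(*out)
E
cat > m.py <<'E'
from h import *
from scipy.optimize import least_squares
t=cam("top"); f=lambda *p: np.array(p)/3.+np.array([140,120])-1/3
def fit(px,loc,kt):
    r=least_squares(lambda v:(proj(obj(loc,*v),kt)-px).ravel(),[*ray(px.mean(0),0.03,kt)[0,:2],0.2]); return r.x,np.abs(r.fun).max()
if __name__=="__main__":
    c=np.array([[.07,.096,.06],[.07,-.096,.06],[-.07,-.096,.06],[-.07,.096,.06]])
    print("case",fit(f((370,182),(597,138),(631,302),(402,347)),c,t))
    l=np.array([[.06,.086,.008],[.06,-.086,.008],[-.06,-.086,.008],[-.06,.086,.008]])
    print("lid",fit(f((65,302),(269,312),(261,456),(54,444)),l,t))
    for n,p,z in(("handle",(157,378),.034),("pivot",(373,264),.07),("peg",(377,316),.09),("frog",(382,475),.015),("big",(514,473),.025),("small",(642,462),.02),("owl",(278,180),.04),("smalltop",(642,416),.02),("smallbot",(640,508),.02)):
        print(n,ray(f(p),z,t)[0].round(4))
E
python3 m.py
```

```text
case (array([0.60949576, 0.18166993, 0.1740705 ]), np.float64(0.49153664268163766))
lid (array([ 0.50482592,  0.46660034, -0.0696264 ]), np.float64(0.5042744358545974))
handle [0.5042 0.4664 0.034 ]
pivot [0.5917 0.286  0.07  ]
peg [0.5481 0.2832 0.09  ]
frog [0.4204 0.2822 0.015 ]
big [0.4203 0.1726 0.025 ]
small [0.427  0.0649 0.02  ]
owl [0.6673 0.3649 0.04  ]
smalltop [0.4651 0.0634 0.02  ]
smallbot [0.3892 0.068  0.02  ]
```

Run:
```python
from h import *
go((.42,.282,.17),.174); go((.42,.282,.17),.174+np.pi/2)
```

```text
[-344.0, -254.0, 52.6] [0.0, -0.0, 1.165] t=1.0 tcp [0.1435, 0.6083, 0.2226] q6 -0.18 F [0.3, -0.8, 0.2] w 0.0869 gf 0.0
[-344.0, -254.0, 52.6] [0.0, -0.0, -0.406] t=1.0 tcp [0.1435, 0.6083, 0.2226] q6 -0.18 F [0.3, -0.8, 0.2] w 0.0869 gf 0.0
```

```bash
python3 -m jog '{"dp":[[-344,-254,53],[-344,-254,53],[-344,-254,53],[-344,-254,53],[-344,-254,53],[-344,-254,53],[-344,-254,53],[-344,-254,53],[-344,-254,53],[-344,-254,53],[-344,-254,53],[-344,-254,53]],"delta_rot":[[0,0,1.165],[0,0,1.165],[0,0,1.165],[0,0,1.165],[0,0,1.165],[0,0,1.165],[0,0,1.165],[0,0,1.165],[0,0,1.165],[0,0,1.165],[0,0,1.165],[0,0,1.165]],"gripper":[1,1,1,1,1,1,1,1,1,1,1,1]}' 20
python3 - <<'E'
from h import *
im=robot.camera("wrist"); cv2.imwrite("pics/w1.png",im[:,:,::-1]); KT=cam("wrist")
print([(np.round(d["rect"]),d["score"]) for d in robot.search_frame("frog","wrist")])
go((.42,.282,.17),.174)
print(proj([[.4204,.2822,.015]],KT))
c=np.array([[.07,.096,.06],[.07,-.096,.06],[-.07,-.096,.06],[-.07,.096,.06]])
print(proj(obj(c,.6095,.1817,.174),KT).round())
E
```

```text
time: 2.2
position: [0.4192, 0.2827, 0.1696]
tool_rot: [0.643, 0.766, -0.0, -0.0]
ft_force: [-0.1, 0.0, 0.7]
grip_width: 0.087
grip_force: 0.0
[(array([250., 172., 312., 229.]), 0.96), (array([552.,  59., 558.,  73.]), 0.5)]
[-1.2, 0.7, -0.2] [0.0, -0.0, 0.002] t=2.3 tcp [0.4191, 0.2831, 0.1698] q6 0.20 F [-0.6, 0.2, -0.8] w 0.0869 gf 0.0
[[281.21645873 205.03958405]]
[[562. 260.]
 [515. 434.]
 [378. 434.]
 [398. 260.]]
```

View pics/w1.png

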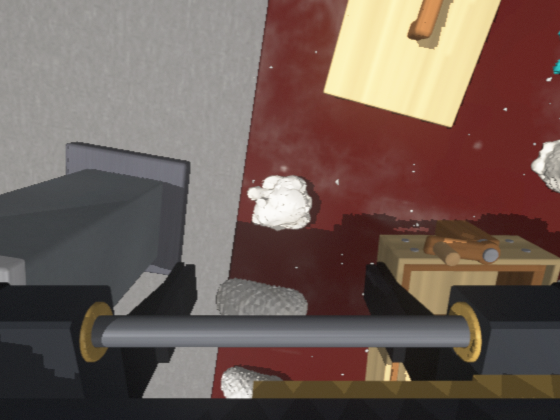

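The wrist view shows the toad at (281,203), where I predicted it. The projected rim also matches the case.

Run:
```python
from h import *
KT=cam("wrist"); print(ray([[281,200.5],[283,203]],.015,KT).round(4))
go((.4205,.2845,.004),.174)
```

```text
[[0.4195 0.2866 0.015 ]
 [0.4218 0.2846 0.015 ]]
[1.1, 1.7, 165.8] [0.0, -0.0, 0.002] t=2.3 tcp [0.4191, 0.2831, 0.1698] q6 0.20 F [-0.6, 0.2, -0.8] w 0.0869 gf 0.0
```

```bash
python3 -m jog '{"dp":[[1,2,50],[1,2,100],[1,2,140],[1,2,165],[1,2,165],[1,2,165],[1,2,165],[1,2,165],[1,2,165],[1,2,165],[1,2,165]],"delta_rot":[[0,0,0],[0,0,0],[0,0,0],[0,0,0],[0,0,0],[0,0,0],[0,0,0],[0,0,0],[0,0,0],[0,0,0],[0,0,0]],"gripper":[1,1,1,1,1,-1,-1,-1,-1,-1,-1]}' 15
python3 - <<'E'
from h import *
go((.42,.284,.14),.174)
E
```

```text
time: 3.4
position: [0.4221, 0.2836, 0.0051]
tool_rot: [0.643, 0.766, 0.001, 0.0]
ft_force: [-0.5, 1.3, 3.7]
grip_width: 0.0586
grip_force: 14.2
[0.8, -1.8, -134.9] [0.001, -0.0, -0.0] t=3.4 tcp [0.4221, 0.2836, 0.0051] q6 0.20 F [-0.5, 1.3, 3.7] w 0.0586 gf 14.2
```

```bash
python3 -m jog '{"dp":[[0,0,-50],[0,0,-100],[0,0,-135],[0,0,-135]],"delta_rot":[[0,0,0],[0,0,0],[0,0,0],[0,0,0]],"gripper":[-1,-1,-1,-1]}' 15
python3 - <<'E'
from h import *
p=obj([[0,.044,.13]],.6095,.1817,.174)[0]; print(p); go(p,.174)
E
```

```text
time: 3.8
position: [0.425, 0.2847, 0.1441]
tool_rot: [0.643, 0.766, 0.005, 0.003]
ft_force: [0.9, 0.4, -0.3]
grip_width: 0.0585
grip_force: 14.1
[0.60188257 0.22503561 0.13      ]
[-89.4, 163.7, 15.6] [0.01, -0.002, 0.0] t=3.8 tcp [0.425, 0.2847, 0.1441] q6 0.20 F [0.9, 0.4, -0.3] w 0.0585 gf 14.1
```

```bash
python3 -m jog '{"dp":[[-24,45,3],[-48,90,6],[-70,130,9],[-89,164,12],[-89,164,12],[-89,164,12]],"delta_rot":[[0,0,0],[0,0,0],[0,0,0],[0,0,0],[0,0,0],[0,0,0]],"gripper":[-1,-1,-1,-1,-1,-1]}' 15
python3 - <<'E'
from h import *
im=robot.camera("wrist"); cv2.imwrite("pics/w2.png",im[:,:,::-1]); KT=cam("wrist")
p=obj([[0,.044,.014]],.6095,.1817,.174)[0]; go(p,.174)
c=np.array([[.07,.096,.06],[.07,-.096,.06],[-.07,-.096,.06],[-.07,.096,.06],[0,.104,.07],[.054,.008,.028],[.054,.08,.052],[-.054,.08,.052]])
print(proj(obj(c,.6095,.1817,.174),KT).round())
E
```

```text
time: 4.4
position: [0.5981, 0.2232, 0.1258]
tool_rot: [0.644, 0.765, -0.001, -0.001]
ft_force: [-0.5, 0.2, -1.0]
grip_width: 0.0588
grip_force: 14.1
[0.4, 5.6, 112.0] [-0.004, -0.0, -0.001] t=4.5 tcp [0.5969, 0.2237, 0.126] q6 0.01 F [-0.1, 0.5, -0.2] w 0.0588 gf 14.1
[[396. 161.]
 [372. 397.]
 [201. 396.]
 [181. 161.]
 [289. 150.]
 [353. 264.]
 [366. 183.]
 [209. 183.]]
```

View pics/w2.png

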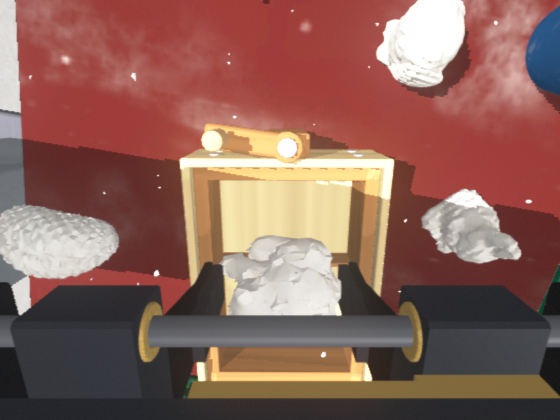

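```bash
python3 -m jog '{"dp":[[0,5,0],[0,5,40],[0,5,75],[0,5,98],[0,5,112],[0,5,112],[0,5,112]],"delta_rot":[[0,0,0],[0,0,0],[0,0,0],[0,0,0],[0,0,0],[0,0,0],[0,0,0]],"gripper":[-1,-1,-1,-1,-1,-1,-1]}' 15
python3 - <<'E'
from h import *
p=obj([[0,.044,.013]],.6095,.1817,.174)[0]; go(p,.174)
E
```

```text
time: 5.15
position: [0.604, 0.2255, 0.0163]
tool_rot: [0.643, 0.766, 0.0, 0.0]
ft_force: [0.4, -1.2, 0.4]
grip_width: 0.0589
grip_force: 14.1
[-0.1, -2.1, 3.3] [0.001, -0.0, 0.001] t=5.2 tcp [0.604, 0.2255, 0.0163] q6 0.01 F [0.4, -1.2, 0.4] w 0.0589 gf 14.1
```

```bash
python3 -m jog '{"dp":[[0,-2,3],[0,-2,4],[0,-2,4],[0,-2,4],[0,-2,4],[0,-2,-30],[0,-2,-80],[0,-2,-130],[0,-2,-130],[0,-2,-130]],"delta_rot":[[0,0,0],[0,0,0],[0,0,0],[0,0,0],[0,0,0],[0,0,0],[0,0,0],[0,0,0],[0,0,0],[0,0,0]],"gripper":[-1,-1,0.6,0.6,0.6,0.6,0.6,1,1,1]}'
python3 - <<'E'
from h import *
go((.427,.065,.15),-.06+np.pi/2)
E
```

```text
time: 6.15
position: [0.6026, 0.2248, 0.1475]
tool_rot: [0.643, 0.766, 0.001, 0.001]
ft_force: [-0.6, 0.0, -0.2]
grip_width: 0.0836
grip_force: 0.0
[-127.0, -200.6, -3.3] [0.003, 0.003, -1.337] t=6.2 tcp [0.6026, 0.2248, 0.1475] q6 0.01 F [-0.6, 0.0, -0.2] w 0.0836 gf 0.0
```

```bash
python3 -m jog '{"dp":[[-25,-40,-3],[-50,-80,-3],[-76,-120,-3],[-102,-160,-3],[-127,-200,-3],[-127,-200,-3],[-127,-200,-3],[-127,-200,-3],[-127,-200,-3],[-127,-200,-3],[-127,-200,-3]],"delta_rot":[[0,0,-0.14],[0,0,-0.28],[0,0,-0.42],[0,0,-0.56],[0,0,-0.7],[0,0,-0.84],[0,0,-0.98],[0,0,-1.12],[0,0,-1.26],[0,0,-1.337],[0,0,-1.337]],"gripper":[1,1,1,1,1,1,1,1,1,1,1]}'
python3 - <<'E'
from h import *
im=robot.camera("wrist"); cv2.imwrite("pics/w3.png",im[:,:,::-1]); KT=cam("wrist")
print([(np.round(d["rect"]),d["score"]) for d in robot.search_frame("small_cocoon","wrist")])
robot.camera("top"); print([(np.round(d["rect"]),d["score"]) for d in robot.search_frame("frog","top")])
print(proj([[.427,.0649,.02],[.4651,.0634,.02],[.3892,.068,.02]],KT).round())
go((.427,.065,.15),-.06+np.pi/2)
E
```

```text
time: 7.25
position: [0.4252, 0.065, 0.1472]
tool_rot: [0.03, 1.0, 0.0, -0.002]
ft_force: [-0.2, 0.9, 0.4]
grip_width: 0.0871
grip_force: 0.0
[(array([254., 168., 306., 255.]), 0.81)]
[(array([184., 173., 210., 199.]), 0.97), (array([276., 190., 301., 219.]), 0.9), (array([220., 174., 243., 191.]), 0.71), (array([312., 140., 332., 158.]), 0.63)]
[[280. 214.]
 [281. 255.]
 [281. 171.]]
[-0.9, 0.1, -2.0] [0.0, -0.002, -0.001] t=7.5 tcp [0.4261, 0.065, 0.148] q6 -1.62 F [-0.3, 0.4, -0.2] w 0.0871 gf 0.0
```

View pics/w3.png

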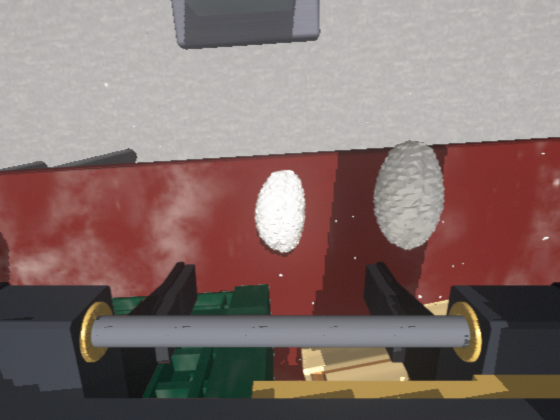

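Run:
```python
from m import *
w=cam("wrist");s=cam("scene")
for z in (0,.1,.15,.2):
    print(z,"top corner",ray(f((655,372),(650,0),(690,330)),z,t).round(3).tolist(),"wrist",ray([[270,286]],z,w).round(3).tolist(),"scene top corner(373,155) bottom(373,205)",ray([[373,155],[373,205],[232,42]],z,s).round(3).tolist())
```

```text
0 top corner [[0.502, 0.047, 0.0], [0.831, 0.038, 0.0], [0.538, 0.015, 0.0]] wrist [[0.507, 0.05, 0.0]] scene top corner(373,155) bottom(373,205) [[0.654, -0.126, 0.0], [0.528, 0.01, 0.0], [1.412, -0.164, 0.0]]
0.1 top corner [[0.5, 0.067, 0.1], [0.799, 0.059, 0.1], [0.532, 0.038, 0.1]] wrist [[0.454, 0.056, 0.1]] scene top corner(373,155) bottom(373,205) [[0.591, -0.028, 0.1], [0.482, 0.09, 0.1], [1.247, -0.061, 0.1]]
0.15 top corner [[0.498, 0.077, 0.15], [0.783, 0.069, 0.15], [0.529, 0.049, 0.15]] wrist [[0.428, 0.059, 0.15]] scene top corner(373,155) bottom(373,205) [[0.56, 0.021, 0.15], [0.459, 0.13, 0.15], [1.165, -0.009, 0.15]]
0.2 top corner [[0.497, 0.086, 0.2], [0.767, 0.079, 0.2], [0.526, 0.06, 0.2]] wrist [[0.401, 0.063, 0.2]] scene top corner(373,155) bottom(373,205) [[0.529, 0.07, 0.2], [0.436, 0.169, 0.2], [1.082, 0.042, 0.2]]
```

```bash
python3 -m jog '{"dp":[[1,0,50],[1,0,95],[1,0,130],[1,0,144],[1,0,144],[1,0,144],[1,0,144],[1,0,144],[1,0,144],[1,0,144],[1,0,144]],"delta_rot":[[0,0,0],[0,0,0],[0,0,0],[0,0,0],[0,0,0],[0,0,0],[0,0,0],[0,0,0],[0,0,0],[0,0,0],[0,0,0]],"gripper":[1,1,1,1,1,-1,-1,-1,-1,-1,-1]}' 20
python3 - <<'E'
from h import *
go((.427,.066,.2),-.06+np.pi/2)
E
```

```text
time: 8.55
position: [0.4259, 0.065, 0.0049]
tool_rot: [0.03, 1.0, -0.0, 0.0]
ft_force: [0.2, 0.3, -0.3]
grip_width: 0.0469
grip_force: 0.0
[-1.2, 1.1, -195.1] [-0.0, 0.001, 0.0] t=8.6 tcp [0.4259, 0.065, 0.0049] q6 -1.62 F [0.2, 0.3, -0.3] w 0.0469 gf 0.0
```

```bash
python3 -m jog '{"dp":[[0,0,0],[0,0,0],[0,0,0],[0,0,-50],[0,0,-100],[0,0,-140],[0,0,-140]],"delta_rot":[[0,0,0],[0,0,0],[0,0,0],[0,0,0],[0,0,0],[0,0,0],[0,0,0]],"gripper":[-1,-1,-1,-1,-1,-1,-1]}' 20
python3 - <<'E'
from h import *
p=obj([[0,-.038,.145]],.6095,.1817,.174)[0]; print(p); go(p,.174)
E
```

```text
time: 9.25
position: [0.4288, 0.0648, 0.1486]
tool_rot: [0.03, 1.0, -0.0, 0.005]
ft_force: [1.5, 0.0, -0.0]
grip_width: 0.0432
grip_force: 20.0
[0.61607869 0.14427379 0.145     ]
[-182.2, 90.4, 5.4] [0.006, 0.009, 1.337] t=9.2 tcp [0.4288, 0.0648, 0.1486] q6 -1.62 F [1.5, 0.0, -0.0] w 0.0432 gf 20.0
```

```bash
python3 -m jog '{"dp":[[5,45,0],[5,90,0],[5,90,0],[5,90,0],[5,90,0],[5,90,0],[-25,90,0],[-75,90,0],[-125,90,0],[-170,90,2],[-184,90,2],[-184,90,2]],"delta_rot":[[0,0,0.14],[0,0,0.28],[0,0,0.42],[0,0,0.56],[0,0,0.7],[0,0,0.84],[0,0,0.98],[0,0,1.12],[0,0,1.26],[0,0,1.337],[0,0,1.337],[0,0,1.337]],"gripper":[-1,-1,-1,-1,-1,-1,-1,-1,-1,-1,-1,-1]}'
python3 - <<'E'
from h import *
im=robot.camera("wrist"); cv2.imwrite("pics/w4.png",im[:,:,::-1])
p=obj([[0,-.038,.013]],.6095,.1817,.174)[0]; go(p,.174)
E
```

```text
time: 10.45
position: [0.6164, 0.1432, 0.1407]
tool_rot: [0.643, 0.766, -0.0, -0.0]
ft_force: [-0.9, 1.3, -0.7]
grip_width: 0.0426
grip_force: 20.0
[0.4, 2.7, 127.6] [-0.004, -0.0, -0.0] t=10.5 tcp [0.6139, 0.1435, 0.1406] q6 -0.12 F [-1.0, 0.0, -1.4] w 0.0426 gf 20.0
```

View pics/w4.png

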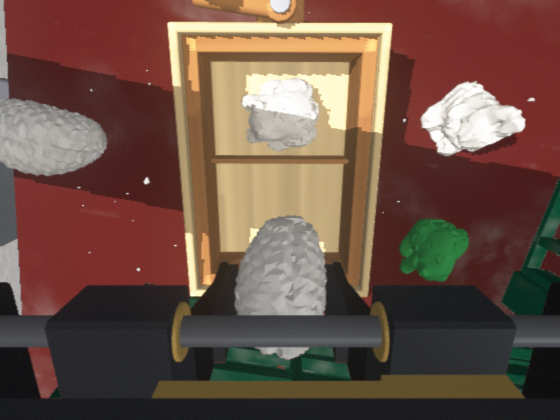

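The toad stands in the short bay, at pixel (283,112). The cocoon is held lengthwise along the bay, spanning rows 215–358.

Run:
```python
from h import *
KT=cam("wrist"); p=robot.get_obs()["position"]
e=lambda a: proj([[p[0]-np.sin(.174)*d,p[1]+np.cos(.174)*d,p[2]+.016] for d in a],KT).round()
print(e([-.037,0,.037]))
```

```text
[[280. 361.]
 [280. 296.]
 [280. 221.]]
```

```bash
python3 -m jog '{"dp":[[0,3,40],[0,3,80],[0,3,110],[0,3,110],[0,3,110]],"delta_rot":[[0,0,0],[0,0,0],[0,0,0],[0,0,0],[0,0,0]],"gripper":[-1,-1,-1,-1,-1]}'
python3 - <<'E'
from h import *
p=obj([[0,-.038,.013]],.6095,.1817,.174)[0]; go(p,.174)
E
```

```text
time: 11.0
position: [0.6158, 0.1446, 0.0323]
tool_rot: [0.643, 0.766, -0.001, -0.001]
ft_force: [0.9, 0.2, -0.3]
grip_width: 0.0431
grip_force: 20.0
[-0.4, 0.3, 19.3] [-0.003, -0.0, 0.0] t=11.0 tcp [0.6158, 0.1446, 0.0323] q6 -0.12 F [0.9, 0.2, -0.3] w 0.0431 gf 20.0
```

```bash
python3 -m jog '{"dp":[[-2,0,10],[-2,0,19],[-2,0,20],[-2,0,20],[-2,0,20],[-2,0,20],[-2,0,-30],[-2,0,-80],[-2,0,-130],[-2,0,-145],[-2,0,-145]],"delta_rot":[[0,0,0],[0,0,0],[0,0,0],[0,0,0],[0,0,0],[0,0,0],[0,0,0],[0,0,0],[0,0,0],[0,0,0],[0,0,0]],"gripper":[-1,-1,-1,0.4,0.4,0.4,0.4,0.4,1,1,1]}'
python3 - <<'E'
from h import *
go((.505,.4666,.2),-.07)
E
```

```text
time: 12.1
position: [0.6205, 0.1426, 0.1818]
tool_rot: [0.643, 0.766, 0.003, 0.003]
ft_force: [0.1, 0.7, -0.6]
grip_width: 0.0775
grip_force: 0.0
[339.1, -57.4, -19.1] [0.009, -0.0, 0.244] t=12.1 tcp [0.6205, 0.1426, 0.1818] q6 -0.12 F [0.1, 0.7, -0.6] w 0.0775 gf 0.0
```

```bash
python3 -m jog '{"dp":[[49,-8,-18],[98,-16,-18],[147,-25,-18],[196,-33,-18],[245,-41,-18],[294,-50,-18],[339,-57,-18],[339,-57,-18],[339,-57,-18]],"delta_rot":[[0,0,0.12],[0,0,0.244],[0,0,0.244],[0,0,0.244],[0,0,0.244],[0,0,0.244],[0,0,0.244],[0,0,0.244],[0,0,0.244]],"gripper":[1,1,1,1,1,1,1,1,1]}'
python3 - <<'E'
from h import *
from m import fit
im=robot.camera("wrist"); cv2.imwrite("pics/w5.png",im[:,:,::-1]); KT=cam("wrist")
l=np.array([[.06,.086,.008],[.06,-.086,.008],[-.06,-.086,.008],[-.06,.086,.008],[0,.03,.034],[0,-.03,.034]])
print(proj(obj(l,.5048,.4666,-.07),KT).round()); go((.505,.4666,.034+.01),-.07)
E
```

```text
time: 13.0
position: [0.5014, 0.4667, 0.1932]
tool_rot: [0.73, 0.683, -0.002, 0.0]
ft_force: [0.4, -0.4, 0.0]
grip_width: 0.0875
grip_force: 0.0
[[346. 106.]
 [337. 271.]
 [228. 271.]
 [220. 106.]
 [283. 170.]
 [283. 231.]]
[1.7, 3.0, 149.5] [-0.003, 0.003, 0.001] t=13.1 tcp [0.5023, 0.4655, 0.1935] q6 0.65 F [0.9, -0.2, -0.4] w 0.0871 gf 0.0
```

View pics/w5.png

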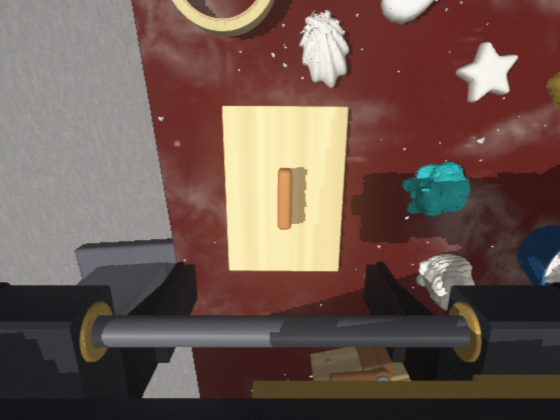

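The lid corners are at (222,106), (348,107), (339,271) and (229,270), which puts it about 1 mm further in +x than my model. The handle is at (285,200).

```bash
python3 -m jog '{"dp":[[1,4,50],[1,4,100],[1,4,135],[1,4,140],[1,4,140]],"delta_rot":[[0,0,0],[0,0,0],[0,0,0],[0,0,0],[0,0,0]],"gripper":[1,1,1,1,1]}' 40
python3 - <<'E'
from h import *
go((.506,.4666,.012),-.07)
E
```

```text
time: 13.55
position: [0.5075, 0.4651, 0.0543]
tool_rot: [0.732, 0.681, -0.002, -0.0]
ft_force: [0.6, 0.6, 0.3]
grip_width: 0.0871
grip_force: 0.0
[1.4, -1.5, 42.3] [-0.002, 0.002, -0.002] t=13.6 tcp [0.5075, 0.4651, 0.0543] q6 0.65 F [0.6, 0.6, 0.3] w 0.0871 gf 0.0
```

```bash
python3 -m jog '{"dp":[[1,-1,25],[1,-1,42],[1,-1,42],[1,-1,42],[1,-1,42],[1,-1,42],[1,-1,42],[1,-1,42],[1,-1,42],[1,-1,42],[1,-1,42],[1,-1,42]],"delta_rot":[[0,0,0],[0,0,0],[0,0,0],[0,0,0],[0,0,0],[0,0,0],[0,0,0],[0,0,0],[0,0,0],[0,0,0],[0,0,0],[0,0,0]],"gripper":[1,1,1,-0.3,-1,-1,-1,-1,-1,-1,-1,-1]}' 40
python3 - <<'E'
from h import *
go((.506,.4666,.15),-.07)
E
```

```text
time: 14.75
position: [0.5063, 0.4682, 0.0135]
tool_rot: [0.731, 0.682, -0.0, -0.0]
ft_force: [-0.6, -0.1, 0.3]
grip_width: 0.0231
grip_force: 0.0
[-1.6, -0.2, -136.5] [-0.0, 0.0, 0.0] t=14.8 tcp [0.5063, 0.4682, 0.0135] q6 0.65 F [-0.6, -0.1, 0.3] w 0.0231 gf 0.0
```

```bash
python3 -m jog '{"dp":[[0,0,0],[0,0,0],[0,0,0],[0,0,0],[0,0,-20],[0,0,-60],[0,0,-110],[0,0,-140],[0,0,-140],[0,0,-140]],"delta_rot":[[0,0,0],[0,0,0],[0,0,0],[0,0,0],[0,0,0],[0,0,0],[0,0,0],[0,0,0],[0,0,0],[0,0,0]],"gripper":[-1,-1,-1,-1,-1,-1,-1,-1,-1,-1]}' 40
python3 - <<'E'
from h import *
from m import fit
p=obj([[0,.0,.155]],.6095,.1817,.174)[0]; go(p,.174)
im=robot.camera("wrist"); cv2.imwrite("pics/w6.png",im[:,:,::-1]); KT=cam("wrist")
o=robot.get_obs(); z0=o["position"][2]-.0125; x,y=o["position"][:2]
l=np.array([[.06,.086,.008],[.06,-.086,.008],[-.06,-.086,.008],[-.06,.086,.008]]); l[:,2]+=z0
print(proj(obj(l,x,y,-.07),KT).round())
E
```

```text
time: 15.75
position: [0.5061, 0.4679, 0.1535]
tool_rot: [0.731, 0.682, 0.0, 0.0]
ft_force: [-1.0, -0.5, -1.9]
grip_width: 0.0134
grip_force: 40.0
[-278.3, 123.1, -1.4] [0.0, 0.0, -0.244] t=15.8 tcp [0.5061, 0.4679, 0.1535] q6 0.65 F [-1.0, -0.5, -1.9] w 0.0134 gf 40.0
[[412. 105.]
 [379. 405.]
 [180. 405.]
 [148. 105.]]
```

View pics/w6.png

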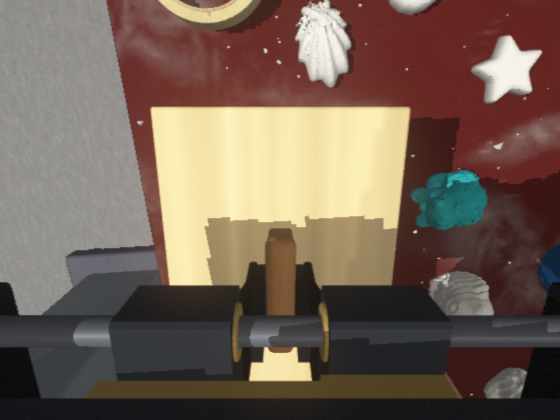

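The lid is held square at (152..409, row 107), with its +y edge drooping about 4 mm, which will settle when I release it. I'll check the case pose against w4 before placing.

Run:
```python
from h import *
from m import fit
m=robot.camera_model("wrist")
K=np.array([[m["fx"],0,m["cx"]],[0,m["fy"],m["cy"]],[0,0,1]])
T=np.eye(4); T[:3,:3]=R.from_quat([.643,.766,0,0]).as_matrix(); T[:3,3]=[.6139,.1435,.1406]; KT=(K,T@m["T_tool_cam"])
c=np.array([[.07,.096,.06],[-.07,.096,.06],[.054,.006,.028],[-.054,.006,.028],[.064,.09,.06],[-.064,.09,.06]])
print(proj(obj(c,.6095,.1817,.174),KT).round(1).tolist())
a=cv2.imread("pics/w4.png")[10:180,150:420]; cv2.imwrite("pics/w4c.png",cv2.resize(a,None,fx=2.9,fy=2.9,interpolation=cv2.INTER_CUBIC))
```

```text
[[396.6, 25.1], [171.1, 24.6], [351.5, 163.2], [214.2, 162.9], [386.0, 35.9], [181.5, 35.4]]
```

View pics/w4c.png

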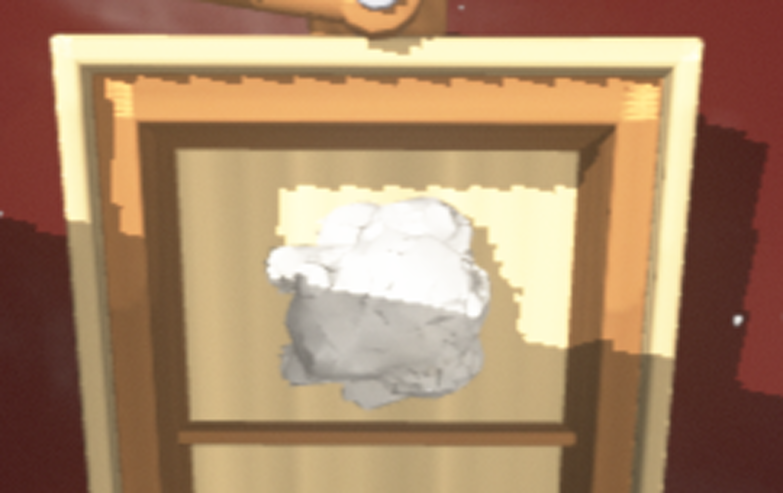

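```bash
python3 -m jog '{"dp":[[-45,20,0],[-90,40,0],[-135,60,0],[-180,80,0],[-225,100,0],[-265,118,0],[-277,123,0],[-277,123,0],[-277,123,0],[-277,123,0],[-277,123,0]],"delta_rot":[[0,0,-0.05],[0,0,-0.1],[0,0,-0.15],[0,0,-0.2],[0,0,-0.244],[0,0,-0.244],[0,0,-0.244],[0,0,-0.244],[0,0,-0.244],[0,0,-0.244],[0,0,-0.244]],"gripper":[-1,-1,-1,-1,-1,-1,-1,-1,-1,-1,-1]}' 40
python3 - <<'E'
from h import *
p=obj([[0,.0015,.080]],.6095,.1817,.174)[0]; print(p);go(p,.174)
E
```

```text
time: 16.9
position: [0.6087, 0.1851, 0.1532]
tool_rot: [0.642, 0.767, -0.0, -0.0]
ft_force: [0.2, -1.3, -2.4]
grip_width: 0.0135
grip_force: 40.0
[0.60924032 0.18317735 0.08      ]
[-2.0, 0.3, 73.2] [-0.001, -0.0, 0.002] t=16.9 tcp [0.6087, 0.1851, 0.1532] q6 -0.06 F [0.2, -1.3, -2.4] w 0.0135 gf 40.0
```

```bash
python3 -m jog '{"dp":[[-2,0,30],[-2,0,60],[-2,0,70],[-2,0,70],[-2,0,70]],"delta_rot":[[0,0,0],[0,0,0],[0,0,0],[0,0,0],[0,0,0]],"gripper":[-1,-1,-1,-1,-1]}' 40
python3 - <<'E'
from h import *
p=obj([[0,.0015,.0655]],.6095,.1817,.174)[0]; go(p,.174); KT=cam("wrist")
im=robot.camera("wrist")
c=np.array([[.07,.096,.06],[-.07,.096,.06],[.064,.09,.06],[-.064,.09,.06]])
print(proj(obj(c,.6095,.1817,.174),KT).round(1).tolist())
a=im[50:210,140:420,::-1]; cv2.imwrite("pics/w7.png",cv2.resize(a,None,fx=2.8,fy=2.8,interpolation=cv2.INTER_CUBIC))
E
```

```text
time: 17.4
position: [0.6107, 0.182, 0.0844]
tool_rot: [0.643, 0.766, 0.001, 0.001]
ft_force: [-0.5, 0.3, -0.9]
grip_width: 0.0131
grip_force: 40.0
[1.4, -1.2, 18.9] [0.002, 0.0, 0.001] t=17.4 tcp [0.6107, 0.182, 0.0844] q6 -0.06 F [-0.5, 0.3, -0.9] w 0.0131 gf 40.0
[[417.6, 85.3], [137.9, 84.4], [404.3, 97.9], [151.3, 97.2]]
```

View pics/w7.png

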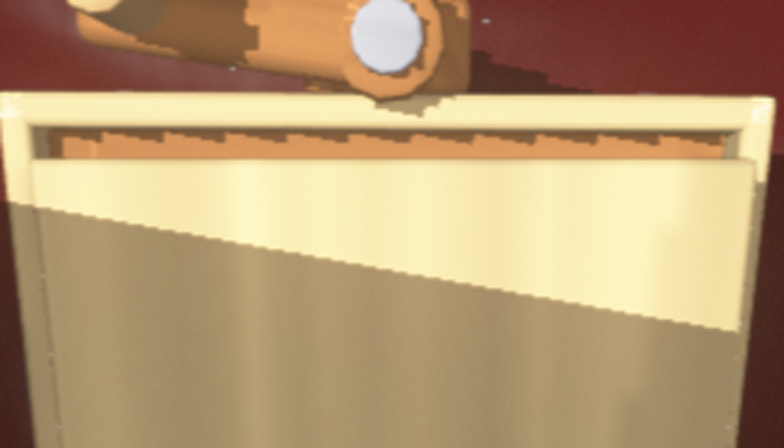

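```bash
python3 -m jog '{"dp":[[1,-1,0],[1,-1,0],[1,-1,6],[1,-1,11],[1,-1,14],[1,-1,14]],"delta_rot":[[0,0,0],[0,0,0],[0,0,0],[0,0,0],[0,0,0],[0,0,0]],"gripper":[-1,-1,-1,-1,-1,-1]}' 40
python3 - <<'E'
from h import *
p=obj([[0,.0015,.0655]],.6095,.1817,.174)[0]; go(p,.174)
E
```

```text
time: 18.05
position: [0.6082, 0.1819, 0.0686]
tool_rot: [0.643, 0.766, -0.001, -0.001]
ft_force: [-0.1, 0.4, -1.5]
grip_width: 0.0137
grip_force: 40.0
[1.0, 1.2, 3.1] [-0.002, -0.0, -0.0] t=18.1 tcp [0.6082, 0.1819, 0.0686] q6 -0.06 F [-0.1, 0.4, -1.5] w 0.0137 gf 40.0
```

```bash
python3 -m jog '{"dp":[[1,1,2],[1,1,3],[1,1,3],[1,1,3],[1,1,3],[1,1,3],[1,1,-30],[1,1,-80],[1,1,-110],[1,1,-110]],"delta_rot":[[0,0,0],[0,0,0],[0,0,0],[0,0,0],[0,0,0],[0,0,0],[0,0,0],[0,0,0],[0,0,0],[0,0,0]],"gripper":[-1,-1,-1,-0.2,-0.2,-0.2,-0.2,-0.2,-0.2,-0.2]}' 40
python3 - <<'E'
from h import *
c=(.6095,.1817,.174); go(obj([[0,.0,.19]],*c)[0],.174); KT=cam("wrist")
im=robot.camera("wrist")
v=np.array([[.07,.096,.06],[-.07,.096,.06],[.06,.086,.06],[-.06,.086,.06],[.06,-.086,.06],[-.06,-.086,.06],[-.06,-.086,.068],[.07,-.096,.06]])
print(proj(obj(v,*c),KT).round().tolist())
cv2.imwrite("pics/w8.png",im[:,:,::-1])
E
```

```text
time: 19.05
position: [0.6135, 0.1838, 0.1856]
tool_rot: [0.643, 0.766, 0.004, 0.004]
ft_force: [0.0, -0.8, 0.3]
grip_width: 0.0347
grip_force: 0.0
[-1.4, -4.2, -4.5] [0.012, 0.001, 0.0] t=19.1 tcp [0.6135, 0.1838, 0.1856] q6 -0.06 F [0.0, -0.8, 0.3] w 0.0347 gf 0.0
[[362.0, 96.0], [182.0, 96.0], [349.0, 109.0], [196.0, 109.0], [337.0, 302.0], [209.0, 303.0], [208.0, 307.0], [347.0, 311.0]]
```

View pics/w8.png

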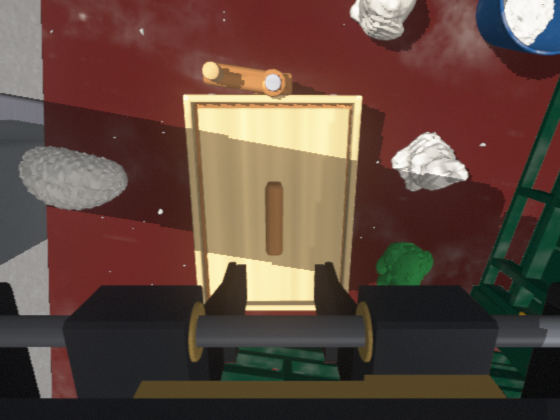

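The lid lies in the recess with an even gap all round: its edges are at columns 197 and 350 and row 107. The latch pivot is at (273,82) and the peg at (211,71).

```bash
cat > l.py <<'E'
from h import *
c=(.6095,.1822,.174)
def peg(th,z=.077): return obj([[-.042*np.sin(th),.104-.042*np.cos(th),z]],*c)[0]
def arc(ths,th0):
    # dp/rot rows relative to tool at peg(th0), closing yaw .174-th0, using the actual tool axes
    o=robot.get_obs(); Rc=R.from_quat(o["tool_rot"])
    for th in ths: print(round(th,2),(Rc.inv().apply(peg(th)-peg(th0))*1000).round(1).tolist(),"rz",round(-(th0-th),3))
E
python3 - <<'E'
from l import *
KT=cam("wrist"); a=ray([[211,71]],.0935,KT)[0]; b=ray([[273,82]],.071,KT)[0]
def th(d):
    cs,sn=np.cos(.174),np.sin(.174); x=cs*d[0]+sn*d[1]; y=-sn*d[0]+cs*d[1]; return np.hypot(x,y),np.arctan2(-x,-y)
print(a,b,obj([[0,.104,.071]],*c),th((a-b)[:2])); t=th((a-b)[:2])[1]
print(t); robot.camera("top"); print([np.round(d["rect"]) for d in robot.search_frame("latch_peg","top")])
p=peg(t,.13); print(p); go(p,.174-t)
E
```

```text
[0.54795042 0.28270193 0.0935    ] [0.58919408 0.28479641 0.071     ] [[0.59149517 0.28462962 0.071     ]] (np.float64(0.041296812819101), np.float64(1.6940567790788015))
1.6940567790788015
[array([261., 204., 266., 233.])]
[0.54954923 0.28249947 0.13      ]
[108.1, -41.3, 49.2] [-0.001, -0.001, -1.448] t=19.2 tcp [0.609, 0.1832, 0.1792] q6 -0.06 F [0.9, -0.0, -1.2] w 0.0350 gf 0.0
```

```bash
python3 -m jog '{"dp":[[40,-15,0],[80,-30,0],[108,-41,0],[108,-41,20],[108,-41,49],[108,-41,49],[108,-41,49],[108,-41,49],[108,-41,49],[108,-41,49],[108,-41,49],[108,-41,49]],"delta_rot":[[0,0,0.145],[0,0,0.29],[0,0,0.435],[0,0,0.58],[0,0,0.725],[0,0,0.87],[0,0,1.015],[0,0,1.16],[0,0,1.305],[0,0,1.45],[0,0,1.595],[0,0,1.694]],"gripper":[0,0,0,0,0,0,0,0,0,0,0,0]}' 8
python3 - <<'E'
from l import *
go((.549,.2826,.077),.174-1.694)
E
```

```text
time: 20.4
position: [0.5491, 0.282, 0.1283]
tool_rot: [1.0, 0.023, -0.002, 0.001]
ft_force: [-0.3, 0.2, 0.3]
grip_width: 0.0435
grip_force: 0.0
[0.2, -0.7, 51.3] [0.001, 0.004, -0.005] t=20.4 tcp [0.5491, 0.282, 0.1283] q6 1.82 F [-0.3, 0.2, 0.3] w 0.0435 gf 0.0
```

```bash
python3 -m jog '{"dp":[[0,0,25],[0,0,45],[0,0,51],[0,0,51],[0,0,51],[0,0,51],[0,0,51],[0,0,51],[0,0,51],[0,0,51],[0,0,51]],"delta_rot":[[0,0,0],[0,0,0],[0,0,0],[0,0,0],[0,0,0],[0,0,0],[0,0,0],[0,0,0],[0,0,0],[0,0,0],[0,0,0]],"gripper":[0,0,0,0,-1,-1,-1,-1,-1,-1,-1]}' 8
python3 - <<'E'
from l import *
go(peg(1.694),.174-1.694)
arc(np.linspace(1.694,-.03,13)[1:],1.694)
E
```

```text
time: 21.5
position: [0.5507, 0.2827, 0.08]
tool_rot: [1.0, 0.025, 0.0, -0.0]
ft_force: [-0.5, 0.2, 2.7]
grip_width: 0.0112
grip_force: 8.0
[-1.2, 0.2, 3.0] [-0.0, -0.001, -0.0] t=21.5 tcp [0.5507, 0.2827, 0.08] q6 1.81 F [-0.5, 0.2, 2.7] w 0.0112 gf 8.0
1.55 [0.4, 6.0, -0.0] rz -0.144
1.41 [1.7, 11.9, -0.0] rz -0.287
1.26 [3.8, 17.5, -0.0] rz -0.431
1.12 [6.7, 22.8, -0.0] rz -0.575
0.98 [10.4, 27.6, -0.0] rz -0.718
0.83 [14.7, 31.9, -0.0] rz -0.862
0.69 [19.5, 35.5, -0.0] rz -1.006
0.54 [24.8, 38.3, 0.0] rz -1.149
0.4 [30.5, 40.4, 0.0] rz -1.293
0.26 [36.4, 41.6, 0.0] rz -1.437
0.11 [42.4, 42.0, 0.0] rz -1.58
-0.03 [48.4, 41.5, 0.0] rz -1.724
```

```bash
python3 -m jog '{"dp":[[0.4,6,0],[1.7,12,0],[3.8,17.5,0],[6.7,23,0],[10.4,27.6,0],[14.7,32,0],[19.5,35.5,0],[25,38.3,0],[30.5,40.4,0],[36.4,41.6,0],[42.4,42,0],[48,41.5,0]],"delta_rot":[[0,0,-0.144],[0,0,-0.287],[0,0,-0.431],[0,0,-0.575],[0,0,-0.718],[0,0,-0.862],[0,0,-1.006],[0,0,-1.149],[0,0,-1.293],[0,0,-1.437],[0,0,-1.58],[0,0,-1.72]],"gripper":[-1,-1,-1,-1,-1,-1,-1,-1,-1,-1,-1,-1]}' 8
python3 - <<'E'
from l import *
go(peg(0,.08),.174)
E
```

```text
time: 22.7
position: [0.5987, 0.2452, 0.0797]
tool_rot: [0.631, 0.776, -0.0, -0.003]
ft_force: [-9.3, 4.6, 7.2]
grip_width: 0.0114
grip_force: 8.0
[-1.9, -0.3, -0.3] [-0.004, -0.003, 0.031] t=22.7 tcp [0.5987, 0.2452, 0.0797] q6 0.01 F [-9.3, 4.6, 7.2] w 0.0114 gf 8.0
```

```bash
python3 -m jog '{"dp":[[0,0,0],[0,0,0],[0,0,0],[0,0,0],[0,0,0],[0,0,-40],[0,0,-90],[0,0,-120],[0,0,-120],[0,0,-120]],"delta_rot":[[0,0,0],[0,0,0],[0,0,0],[0,0,0],[0,0,0],[0,0,0],[0,0,0],[0,0,0],[0,0,0],[0,0,0]],"gripper":[-1,-1,-0.3,-0.3,-0.3,-0.3,-0.3,-0.3,-0.3,-0.3]}' 8
python3 - <<'E'
from l import *
go(peg(0,.2),.174)
KT=cam("wrist"); im=robot.camera("wrist"); cv2.imwrite("pics/w9.png",im[:,:,::-1])
print("pred peg",proj(peg(0,.0935),KT).round(), "latch rect",[(np.round(d["rect"]),d["score"]) for n in("latch_peg","latch") for d in robot.search_frame(n,"wrist")])
v=np.array([[.064,.09,.06],[-.064,.09,.06],[.06,.086,.06],[-.06,.086,.06]]); print(proj(obj(v,*c),KT).round().tolist())
hsv=cv2.cvtColor(im,cv2.COLOR_RGB2HSV); q=proj(np.array([peg(t,.0935) for t in(-.1,0,.12,.3)]),KT).round(); print(q.tolist())
robot.camera("top")
for n in("owl","big_cocoon"): print(n,[(np.round(d["rect"]),round(d["score"],2)) for d in robot.search_frame(n,"top")])
E
```

```text
time: 23.7
position: [0.601, 0.2432, 0.2002]
tool_rot: [0.633, 0.774, 0.001, 0.001]
ft_force: [-0.6, 0.2, -0.4]
grip_width: 0.0304
grip_force: 0.0
[0.5, -2.2, 0.2] [0.002, 0.0, 0.026] t=23.7 tcp [0.601, 0.2432, 0.2002] q6 0.01 F [-0.6, 0.2, -0.4] w 0.0304 gf 0.0
pred peg [[277. 219.]] latch rect [(array([265., 148., 292., 225.]), 0.62), (array([200., 142., 355., 355.]), 0.59), (array([265., 152., 289., 226.]), 0.81)]
[[351.0, 179.0], [205.0, 175.0], [346.0, 183.0], [210.0, 179.0]]
[[282.0, 218.0], [277.0, 219.0], [271.0, 218.0], [262.0, 216.0]]
owl [(array([220., 175., 243., 190.]), 0.61), (array([311., 165., 340., 229.]), 0.61)]
big_cocoon []
```

```bash
python3 -c "
from rig import robot
print(robot.hand_in())"
```

```text
the job is handed in; nothing more can be done
None
```

The job is handed in, verdict not returned: toad and small cocoon packed, lid in its recess, latch closed by my last measurements, big cocoon and owl left alone (not re-checked at the end), and I viewed 11 pictures, one over the limit of 10.

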